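Put the torch away and lift the tray out of the toolbox

ROBOT

A 6-joint arm with a two-finger parallel gripper is mounted at the origin on the work surface. World frame = base frame: x ahead of the robot, y to its left, z up, the work surface at z = 0. Lengths are in m, angles in degrees, forces in N, time in s.
With the tool pointing down it reaches from about 0.4 to 0.825 m from the base axis. Payload 7 kg.
Tool frame: the origin (TCP) lies at the very end of the fingers, on their centre line; the grasp point (between the pads) lies 19 mm behind it; z points along the fingers, y is the line along which they close (so a half turn about z gives the same grasp; the last joint's range is limited). The gripper opens to 88 mm and grips with 3 to 60 N. Pads are 19 mm wide; open, the fingers measure 130 mm over their backs; the gripper's body (78 mm by 193 mm) begins 47 mm behind the grasp point.
Start: joints at [80.22, 20.546, 0.682, 0, -70.136, -16.507], TCP at [0.299, 0.605, 0.227] pointing down, gripper open.
Joint ranges: [-176.03, 176.03], [-82.01, 121.73], [-58.28, 71.71], [-173.87, 95.51], [-174.79, -0.11], [-173.66, 173.66]. Speed limits (degrees/s): [136.94, 136.94, 172.46, 180, 180, 180].

INTERFACE

Orientations are given as [roll, pitch, yaw] about the fixed x, y, z axes, in that order (R = Rz(yaw) Ry(pitch) Rx(roll)).
In Python, from plant import ctrl gives the robot as it stands.
- The arm moves only by the tool carry_out, never from a script. Its argument "deltas" is a list that holds one entry, the list of rows, each a list of 5 numbers: the shift along the tool's x, y, z scaled (see below), then the turn about the tool's z scaled (see below), then the opening, from -1 (shut) to 1 (fully open). A call has 1 to 5 rows; each row is the pose to reach, as a shift and turn from the pose commanded when the call began, along the tool's axes at that moment, turning the shorter way round; what a row does not reach only later rows make up. The controller multiplies each number of a shift by 20 cm and each number of a turn by 2 pi rad. A row lasts 1/10 s, in which the tool goes at most 50 mm and 8.59 degrees, less where a joint would pass 70% of its speed; a pose out of reach is approached as far as the arm can. A call with a number of a shift or a turn outside -1 to 1 is refused whole. A call with a gripper value outside its range is refused whole. The fingers move at their own pace and stop on an object; the grip force is fixed at half the most. Time passes only in rows, so rows that repeat a pose let the fingers close. It gives the time, the measured TCP pose, the force, the opening and the grip force at its end, in the units of the state.
- ctrl.get_obs(): the state, without advancing time (a new reading comes with each control period).
- ctrl.snapshot(name): name is "scene" or "top"; returns a dict with "color" (480x640x3 uint8, red, green, blue), "camera_matrix" (3x3 intrinsics, pixels), "R" (3x3) and "t" (3): a world point X has camera coordinates R X + t. Camera axes: x right, y down, z forward; pixel columns grow to the right and rows downward; lengths in m; the calibration is good to about 2 mm. A picture is of the moment at which its call begins. There is no depth.
- ctrl.close_job(): hands the job in; it is judged then, once.
Trained networks look in a picture, given as the dict that the camera call returned (one of the last four; its "shot" number tells which), for a name from the list of things; names that differ only in an ending like _2 or _b are one class to them, and where a whole thing is asked for, a point or a joint stands for the part that bears it (a point fixed in the world has none). Each returns a list of dicts, best first, with "p" (0 to 1); they miss things now and then, are a little off and sometimes report something else, mostly with a low value. They report only what shows in the picture. A call takes as long as a camera call. They do not tell look-alikes from the thing itself.
- ctrl.search_frame(picture, name): "centre" ([column, row] in pixels, amid what is visible of it).
- ctrl.silhouettes(picture, name): "mask" (480x640 bool, what is visible of it) and "centre" ([column, row] in pixels, amid what is visible of it).
- ctrl.spot_point(picture, name): "centre" ([column, row] in pixels: a listed point, or the origin of a listed thing).
The state is a dict: "clock": time; "joint_pos": joint angles; "qvel": joint speeds; "tau": joint torques, N m; "tool_pos": TCP position; "orientation": TCP orientation; "force": force on the tool from outside, world axes, zero at the start; "moment": the same for the moment, N m; "opening": finger opening in m; "gripper_force": force on a finger pad.
Only numpy, scipy, OpenCV 4.12 (cv2) and the standard library are available. Lean on these libraries where they do the work, as an engineer would, in place of code of your own. Each camera call takes 0.05 s, during which the arm holds its last target. There are 200 camera calls.

TASK

Put the torch that stands on the bench away: lay it on its side in the V cradle at one end of the toolbox's lift-out tray, set down rather than dropped, and let go of it. Then lift the tray up out of the toolbox by its handle, keeping it level so that everything stays in it, and finish still holding it, steady and level, with at least 6 cm of clear air between the tray and the rim of the box so that I can get at the tools underneath. Leave the other things on the bench where they are.

Things in the scene. Friction and masses are not known exactly. Their poses are not given: they have to be found in the camera images.
- torch: Black hand torch (flashlight), metal head, standing on its lens; about 0.15 kg. 135 mm long: head 42 mm wide over the first 18 mm from the lens, narrowing to the barrel at 28 mm; from there to the tail the barrel is a plain round 30 mm. Origin at the centre of the lens face; z runs from lens to tail (up at the start). It swaps places with the jar from run to run.
- torch_grip (a point): Point on the torch's axis, 75 mm from the lens face. When the torch lies well in the cradle this point is at tray_cradle, give or take 8 mm along the torch; head and tail may point either way.
- tray: Grey plastic lift-out tray, loose in the toolbox, 202 mm along x, 438 along y, walls 35 high, floor 3 thick. Origin at the centre of its underside, 95 mm above the bench at first; axes as the toolbox's. 0.42 kg; with the torch in it, it balances within 12 mm of the handle's middle. Cradle at the +y end; bearing and socket in two compartments at the -y end.
- tray_handle (a point): Middle of the tray's handle bar, 84 mm above the tray's underside. The bar runs along the tray's y, is 96 mm long, 16 mm thick (along x) and 22 mm high; below it is open, between posts that take the last 10 mm at each end.
- tray_cradle (a point): Where the torch's axis rests: 133 mm along the tray's +y from its centre, 36 mm above its underside. The cradle is two ribs with V notches (sides at 45 degrees, 42 mm wide at the top; ribs 36 mm high, 56 wide, 7 thick), 33.5 mm either side of this point along y, so the torch lies along the tray's y; between the ribs it is open down to the tray's floor, 33 mm below this point.
- toolbox: Open steel toolbox, fixed on the bench, 224 mm along x, 460 along y, rim 130 mm above the bench (level with the tray's walls), 7 mm of play round the tray. Origin at the centre of its underside; y runs along the box, x away from the robot. Its lid is folded right back, flat, on the far side, to 333 mm from the origin along x, no higher than the rim.
- bearing: Ball bearing, 47 mm wide, 14 mm high, lying in the tray; origin at the centre of its underside. It stays in the tray.
- socket: Deep wrench socket, 31 mm wide, 64 mm high, standing in the tray; origin at the centre of its underside. It stays in the tray.
- parts_jar: a low lidded glass jar, 60 mm wide and 60 mm tall; a bystander, to be left alone (moved less than 40 mm). Origin at the centre of its underside.
- spray_can: an upright spray can, 52 mm wide and 165 mm tall, to the right of the toolbox; a bystander, to be left alone (moved less than 40 mm). Origin at the centre of its underside.
- screwdriver: a screwdriver lying near the robot, to its left; a bystander, to be left alone (moved less than 40 mm).
- wrench: a wrench lying at the far left; a bystander, to be left alone (moved less than 40 mm).
- mug: a mug, 80 mm wide and 92 mm tall, to the right of the toolbox; a bystander, to be left alone (moved less than 40 mm). Origin at the centre of its underside.
- sprocket: a small toothed wheel (front sprocket), 75 mm wide, lying flat at the left; a bystander, to be left alone (moved less than 40 mm). Origin at the centre of its underside.
- tape_roll: a roll of masking tape, 90 mm wide, lying in the upturned lid of the toolbox; a bystander, to be left alone (moved less than 40 mm). Origin at the centre of its underside.
Mind the look-alikes: they are no part of the job. Leave any red look-alike of the bearing alone.

How it is judged:
By the outcome, as a careful person would: the job done as asked, in the order asked, and still so for the second after the job is handed in, while the arm keeps its last pose, push and grip.
It also fails if it takes over 64 s, if anything falls off the work surface, if the arm or the gripper's body presses on something with over 40 N, if the wrist force passes 120 N, or if a joint passes its speed limit or range.

## Working session

There is one attempt and no reset: what is moved stays moved. The work goes in short steps, Python scripts to look and compute and a tool call to move; the robot and the scene stay as the last step left them, time stands still between calls to the robot, and variables do not carry over. Pictures are saved under pics/ and viewed, at most 10 in all, crops included, and the job is handed in when it is done.

Besides the shell and the picture viewer there is one more tool, called after "Request:" in YAML: its name, and indented under it one key for each argument. carry_out: Moves the arm, as the interface text tells. Its arguments: {"type":"object","properties":{"deltas":{"type":"array"}},"required":["deltas"]}

```bash
mkdir -p pics; ls
cat > h.py <<'E'
import numpy as np, cv2
from plant import ctrl
from scipy.spatial.transform import Rotation as Ro
def ray(s,px):
    K,R,t=map(np.array,(s["camera_matrix"],s["R"],s["t"]))
    c=-R.T@t; d=R.T@np.linalg.inv(K)@np.array([px[0],px[1],1.]); return c,d
def atz(s,px,z):
    c,d=ray(s,px); return c+d*(z-c[2])/d[2]
def tri(s1,p1,s2,p2):
    c1,d1=ray(s1,p1);c2,d2=ray(s2,p2)
    a=np.linalg.lstsq(np.c_[d1,-d2],c2-c1,rcond=None)[0]
    A,B=c1+a[0]*d1,c2+a[1]*d2
    return (A+B)/2,np.linalg.norm(A-B)
def proj(s,X):
    p=np.array(s["camera_matrix"])@(np.array(s["R"])@np.array(X)+np.array(s["t"])); return p[:2]/p[2]
def save(s,n): cv2.imwrite("pics/"+n,cv2.cvtColor(s["color"],cv2.COLOR_RGB2BGR))
def shift(X):
    "shift from the present TCP to X, in the move's units"
    o=ctrl.get_obs(); R=Ro.from_euler("xyz",o["orientation"],degrees=True).as_matrix()
    return R.T@(np.array(X)-o["tool_pos"])/0.2
E
python3 - <<'E'
from h import *
np.set_printoptions(precision=4,suppress=True)
o=ctrl.get_obs(); print(o)
S={n:ctrl.snapshot(n) for n in("scene","top")}
for n,s in S.items():
    save(s,n+"0.png"); print(n,"cam",ray(s,(320,240))[0])
    for k in("torch","torch_grip","tray","tray_handle","tray_cradle","toolbox","parts_jar","spray_can","mug","bearing","socket"):
        print(k,[(np.round(r["centre"],1),round(r["p"],2)) for r in ctrl.spot_point(s,k)][:3])
E
```

```text
pics
{'clock': 0.0, 'joint_pos': array([ 80.2193,  20.5913,   0.6352,  -0.0203, -70.1358, -16.5066]), 'qvel': array([ 0.0359, -0.0485, -0.0008,  0.0354, -0.1066,  0.0372]), 'tau': array([  0.0017, -58.2721,  29.3047,   6.9968,   0.0071,  -0.0002]), 'tool_pos': array([0.2988, 0.6048, 0.2256]), 'orientation': array([179.9065,  -0.0078, -26.2942]), 'force': array([-0.0521,  0.5392, -0.7731]), 'moment': array([ 0.0138, -0.0388,  0.0087]), 'gripper_force': 0.0, 'opening': 0.08778896191335576}
scene cam [ 1.4629 -0.724   1.214 ]
torch [(array([428.7, 247.3]), 0.65)]
torch_grip [(array([433. , 227.6]), 0.82)]
tray [(array([305.5, 279.6]), 0.97)]
tray_handle [(array([306.2, 254.6]), 0.75), (array([146.2, 344.1]), 0.67)]
tray_cradle [(array([348.3, 248.2]), 0.87)]
toolbox []
parts_jar [(array([330.5, 350.5]), 0.68), (array([385.9, 222.6]), 0.6)]
spray_can [(array([144.1, 343.2]), 0.79)]
mug [(array([185.4, 390.5]), 0.7)]
bearing [(array([179.4, 306.2]), 0.71), (array([265.6, 307.8]), 0.57), (array([192.3, 344.5]), 0.55)]
socket [(array([246.1, 290.1]), 0.82), (array([330.6, 352.6]), 0.38)]
top cam [ 0.3674 -0.0167  1.5452]
torch [(array([223.9, 201. ]), 0.76)]
torch_grip [(array([222.7, 202.4]), 0.63)]
tray [(array([362.3, 214.6]), 0.64)]
tray_handle [(array([367. , 209.3]), 0.64)]
tray_cradle [(array([317.4, 206.4]), 0.93), (array([418.2, 204.9]), 0.21)]
toolbox []
parts_jar [(array([233.9, 257. ]), 0.72)]
spray_can [(array([494. , 267.3]), 0.83)]
mug [(array([497.6, 206.8]), 0.62)]
bearing [(array([419.4, 205.1]), 0.7), (array([409. , 287.1]), 0.7), (array([457.6, 291. ]), 0.69)]
socket [(array([365.1, 214.6]), 0.74), (array([416.8, 235. ]), 0.64)]
```

View pics/scene0.png

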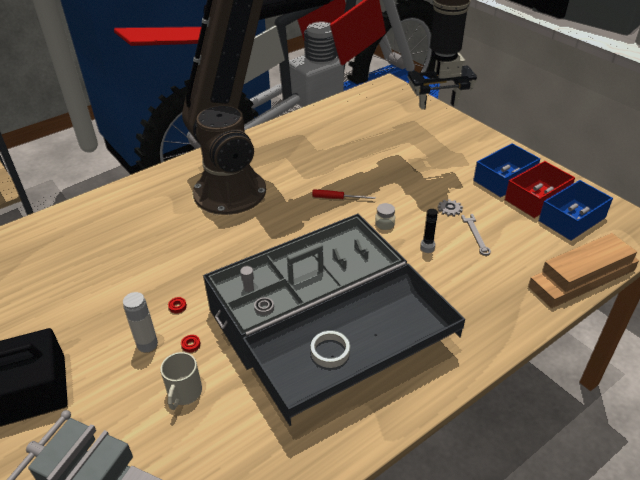

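View pics/top0.png

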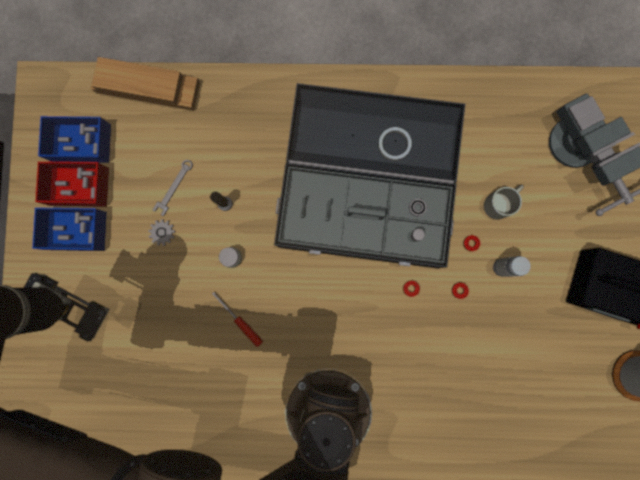

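Run:
```python
from h import *
np.set_printoptions(precision=4,suppress=True)
s,t=ctrl.snapshot("scene"),ctrl.snapshot("top")
for k,a,b in(("torch",(428.7,247.3),(223.9,201)),("grip",(433,227.6),(222.7,202.4)),("tray",(305.5,279.6),(362.3,214.6)),("handle",(306.2,254.6),(367,209.3)),("cradle",(348.3,248.2),(317.4,206.4)),("socket",(246.1,290.1),(416.8,235))):
    print(k,*tri(s,a,t,b))
print("top-only torch@0",atz(t,(223.9,201),0),"grip@.075",atz(t,(222.7,202.4),.075),"cradle@.131",atz(t,(317.4,206.4),.131),"handle@.179",atz(t,(367,209.3),.179))
for n,S in(("s",s),("t",t)):
    for m in ctrl.silhouettes(S,"tray")[:2]:
        r=cv2.minAreaRect(np.argwhere(m["mask"])[:,::-1].astype(np.float32)); 
        print(n,r,m["p"])
        if n=="t": print([atz(t,p,.13) for p in cv2.boxPoints(r)])
```

```text
torch [0.5919 0.3104 0.006 ] 0.0013392014870991346
grip [0.5851 0.3085 0.0738] 0.021282432112496127
tray [ 0.5472 -0.0886  0.0879] 0.006282872974023227
handle [ 0.552  -0.0923  0.18  ] 0.002742083697117374
cradle [0.5624 0.0346 0.1371] 0.0009539005276248238
socket [ 0.4939 -0.2339  0.0987] 0.002825193273298203
top-only torch@0 [0.5932 0.3123 0.    ] grip@.075 [0.5783 0.2995 0.075 ] cradle@.131 [0.5635 0.0352 0.131 ] handle@.179 [ 0.5514 -0.0935  0.179 ]
s ((304.5118408203125, 270.8283996582031), (65.30769348144531, 183.84617614746094), 67.38013458251953) 0.96
s ((475.800048828125, 234.1000518798828), (46.51021194458008, 12.074766159057617), 63.43495178222656) 0.45
t ((364.960693359375, 213.79476928710938), (167.054931640625, 78.10875701904297), 7.594643592834473) 0.79
[array([0.4686, 0.1402, 0.13  ]), array([0.6765, 0.1179, 0.13  ]), array([ 0.6235, -0.3229,  0.13  ]), array([ 0.4179, -0.2957,  0.13  ])]
t ((394.25006103515625, 143.25001525878906), (31.819805145263672, 32.52690887451172), 45.0) 0.42
[array([ 0.7355, -0.1062,  0.13  ]), array([ 0.7992, -0.1671,  0.13  ]), array([ 0.7385, -0.2275,  0.13  ]), array([ 0.6753, -0.1667,  0.13  ])]
```

The candidates for the torch are:
- the black, metal-headed cylinder at scene (430,232) / top (222,201)
- the jar at scene (385,216)
- the spray can at scene (140,320)
- the socket at scene (246,280)

By the description it is the one at (430,232), standing left of the toolbox. The tray is at scene (305,270), with its handle at (306,255) and two cradle ribs at (340–362,250). The red rings at top (472,243), (412,288) and (460,290) are decoys.

I'll check the torch choice in one crop.

Run:
```python
from h import *
np.set_printoptions(precision=4,suppress=True)
s,t=ctrl.snapshot("scene"),ctrl.snapshot("top")
c=np.hstack([cv2.resize(s["color"][180:280,280:480],None,fx=4,fy=4,interpolation=2)[:, :400*2],])
cv2.imwrite("pics/crop1.png",c[:,:,::-1])
for X in([.5925,.311,0],[.5925,.311,.135]): print(proj(s,X),proj(t,X))
m=ctrl.silhouettes(s,"torch")[0]; print(m["p"],np.where(m["mask"].any(1))[0][[0,-1]],[ (r,np.where(m["mask"][r])[0].mean()) for r in np.where(m["mask"].any(1))[0][[2,-3]]])
a=np.radians(-6.7); ey=np.array([-np.sin(a),np.cos(a),0])
P=np.array([.5925,.311,0]); 
R=Ro.from_euler("xyz",[180,0,-96.7],degrees=True).as_matrix()
print(shift([.5925,.311,.227]),shift([.5925,.311,.079]))
```

```text
[428.9983 248.8287] [224.3288 201.2545]
[434.0973 212.3301] [213.8439 193.7541]
0.66 [210 252] [(np.int64(212), np.float64(431.5)), (np.int64(250), np.float64(427.0))]
[ 1.9673  0.6688 -0.0021] [1.9672 0.6688 0.7379]
```

View pics/crop1.png

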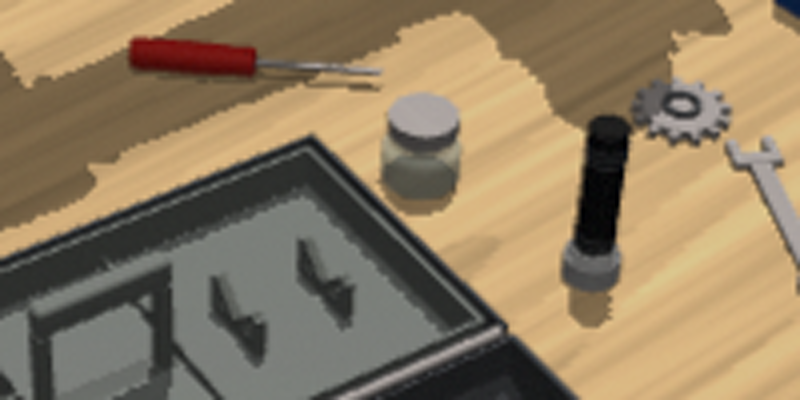

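The crop at (595,200) shows a black barrel, tail up, on a metal head, so that is the torch. The jar is at (420,150), clear of the approach.

Request:
carry_out:
  deltas:
    - [[0.98,0.335,0,0.098,1],[0.98,0.335,0,0.098,1],[0.98,0.335,0,0.098,1],[0.98,0.335,0,0.098,1],[0.98,0.335,0,0.098,1]]

```text
clock: 2.05
tool_pos: [0.4479, 0.4547, 0.2269]
orientation: [-180.0, -0.0, -62.1]
force: [0.6, 1.0, -0.5]
opening: 0.0874
gripper_force: 0.0
```

Request:
carry_out:
  deltas:
    - [[0.995,-0.296,0,0.098,1],[0.995,-0.296,0,0.098,1],[0.995,-0.296,0,0.098,1],[0.995,-0.296,0,0.098,1],[0.995,-0.296,0,0.098,1]]

```text
clock: 2.55
tool_pos: [0.5946, 0.3079, 0.2262]
orientation: [-180.0, -0.1, -97.3]
force: [0.4, -0.3, -0.7]
opening: 0.0874
gripper_force: 0.0
```

Run:
```python
from h import *
np.set_printoptions(precision=4,suppress=True)
o=ctrl.get_obs();print(o["clock"],o["tool_pos"],o["orientation"],o["joint_pos"])
print(shift([.5925,.311,.079]))
s=ctrl.snapshot("scene")
for k in("torch","torch_grip"):print(k,[(r["centre"],r["p"]) for r in ctrl.spot_point(s,k)][:2])
print(proj(s,[.5925,.311,0]),proj(s,[.5925,.311,.075]))
```

```text
2.55 [0.5946 0.3079 0.2262] [-179.9927   -0.0525  -97.3344] [ 44.0426  20.065   -0.0909   0.0409 -69.8805 -51.3912]
[-0.0149  0.0124  0.7361]
torch [([426.5, 250.6], 0.91)]
torch_grip [([432.2, 226.9], 0.62)]
[428.9983 248.8287] [431.7659 229.0186]
```

Request:
carry_out:
  deltas:
    - [[-0.013,0.01,0.25,-0.002,1],[-0.013,0.01,0.5,-0.002,1],[-0.013,0.01,0.74,-0.002,1],[-0.013,0.01,0.74,-0.002,1],[-0.013,0.01,0.74,-0.002,1]]

```text
clock: 3.2
tool_pos: [0.5897, 0.3155, 0.0792]
orientation: [180.0, -0.1, -95.9]
force: [0.1, 0.6, 1.2]
opening: 0.0877
gripper_force: 0.0
```

Request:
carry_out:
  deltas:
    - [[0,0,0,0,-1],[0,0,0,0,-1],[0,0,0,0,-1],[0,0,0,0,-1],[0,0,0,0,-1]]

```text
clock: 3.7
tool_pos: [0.5903, 0.3144, 0.0793]
orientation: [-180.0, 0.0, -96.1]
force: [-0.2, 0.4, -0.3]
opening: 0.0529
gripper_force: 0.0
```

Request:
carry_out:
  deltas:
    - [[0,0,0,0,-1],[0,0,0,0,-1]]

```text
clock: 3.9
tool_pos: [0.5902, 0.3142, 0.0785]
orientation: [180.0, -0.0, -96.1]
force: [-1.2, 0.2, 0.7]
opening: 0.0372
gripper_force: 0.1
```

Request:
carry_out:
  deltas:
    - [[0,0,0,0,-1],[0,0,0,0,-1],[0,0,0,0,-1]]

```text
clock: 4.2
tool_pos: [0.5901, 0.3142, 0.0785]
orientation: [180.0, -0.0, -96.1]
force: [0.3, -0.6, -0.7]
opening: 0.0298
gripper_force: 30.0
```

Request:
carry_out:
  deltas:
    - [[0,0,-0.075,0,-1],[0.25,0,-0.075,0,-1],[0.25,0,-0.075,0,-1],[0.25,0,-0.01,0,-1],[0.25,0,-0.01,0,-1]]

```text
clock: 4.7
tool_pos: [0.584, 0.2643, 0.0791]
orientation: [179.9, -0.1, -96.2]
force: [-0.5, -0.7, -1.8]
opening: 0.0295
gripper_force: 30.0
```

Request:
carry_out:
  deltas:
    - [[0,0,0.015,0,-1],[-0.045,0,0.015,0,-1],[-0.09,0,0.013,0,-1],[-0.13,0,0.013,0,-1],[-0.175,0,0.016,0,-1]]

```text
clock: 5.2
tool_pos: [0.5891, 0.2995, 0.0786]
orientation: [-179.9, -0.1, -96.1]
force: [-2.1, -3.2, 10.0]
opening: 0.0295
gripper_force: 30.0
```

Run:
```python
from h import *
np.set_printoptions(precision=4,suppress=True)
s=ctrl.snapshot("scene")
cv2.imwrite("pics/tip1.png",cv2.resize(s["color"][160:280,330:490],None,fx=5,fy=5,interpolation=2)[:,:,::-1])
o=ctrl.get_obs();print(o["tool_pos"],o["force"],o["moment"])
```

```text
[0.5894 0.301  0.0785] [-0.4105 -2.7461  8.8005] [-1.2613  0.6768  0.0413]
```

View pics/tip1.png

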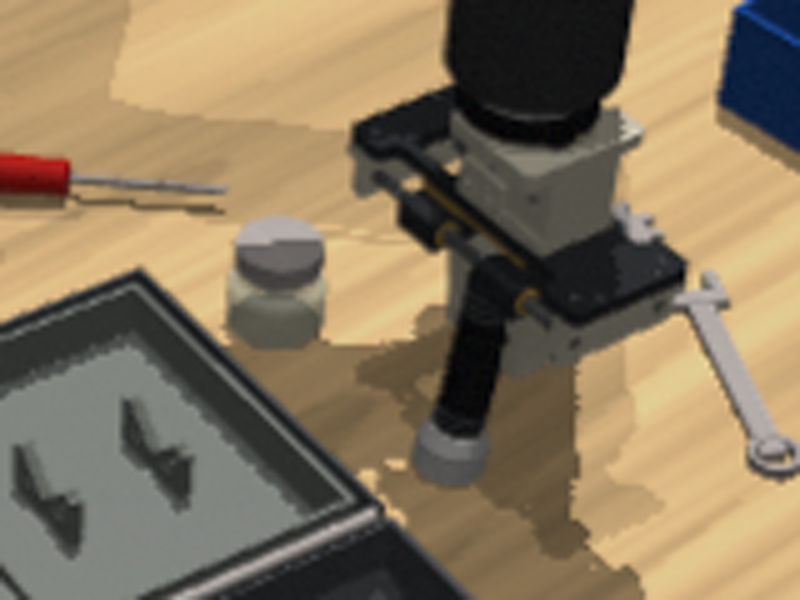

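It shows the torch tilting in the pads, with its head staying down at (450,450) and the tail leaning right. The contact force is about 10 N, so I'll continue the arc.

Request:
carry_out:
  deltas:
    - [[-0.084,0,0.016,0,-1],[-0.165,0,0.05,0,-1],[-0.2,0,0.073,0,-1],[-0.238,0,0.097,0,-1],[-0.27,0,0.125,0,-1]]

```text
clock: 5.75
tool_pos: [0.5992, 0.3603, 0.058]
orientation: [-179.4, 0.6, -95.9]
force: [0.3, 11.6, 21.3]
opening: 0.029
gripper_force: 29.9
```

Request:
carry_out:
  deltas:
    - [[-0.032,0,0.03,0,-1],[-0.06,0,0.065,0,-1],[-0.085,0,0.1,0,-1],[-0.085,0,0.1,0,-1]]

```text
clock: 6.15
tool_pos: [0.5963, 0.3719, 0.0318]
orientation: [-180.0, 0.0, -96.0]
force: [0.0, 2.5, 1.6]
opening: 0.0289
gripper_force: 29.9
```

Run:
```python
from h import *
np.set_printoptions(precision=4,suppress=True)
s=ctrl.snapshot("scene")
cv2.imwrite("pics/tip2.png",cv2.resize(s["color"][160:280,330:490],None,fx=5,fy=5,interpolation=2)[:,:,::-1])
o=ctrl.get_obs();print(o["tool_pos"],o["force"],o["moment"])
```

```text
[0.5962 0.3711 0.032 ] [0.0209 1.6176 2.9766] [ 0.6703 -0.2064  0.0038]
```

View pics/tip2.png

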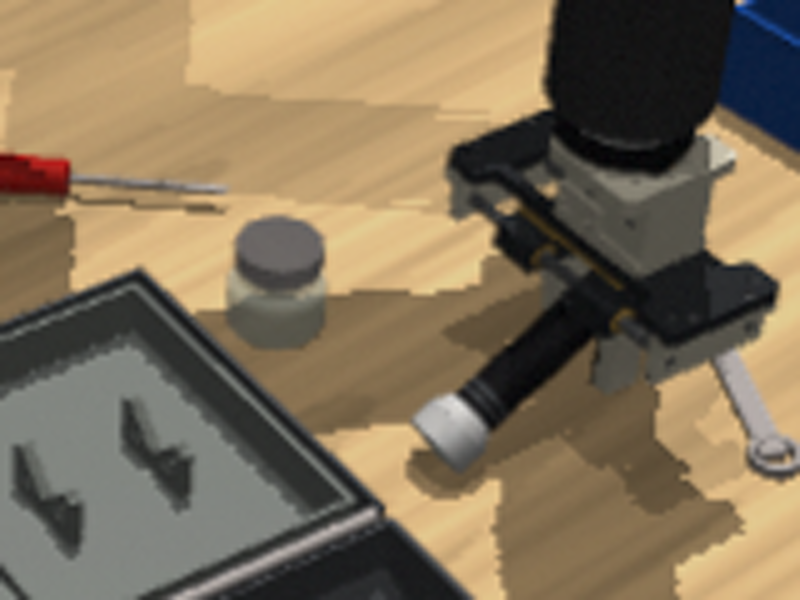

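The torch now lies at roughly 60–70°, with its head at (450,430) close to the bench. I'll finish the arc down to the bench, then release.

Request:
carry_out:
  deltas:
    - [[-0.02,0,0.035,0,-1],[-0.04,0,0.07,0,-1],[-0.055,0,0.105,0,-1],[-0.065,0,0.138,0,-1],[-0.065,0,0.138,0,-1]]

```text
clock: 6.7
tool_pos: [0.5968, 0.3823, 0.003]
orientation: [179.9, -0.1, -96.1]
force: [0.4, 0.3, 0.9]
opening: 0.0287
gripper_force: 30.0
```

Request:
carry_out:
  deltas:
    - [[0,0,0,0,-0.25],[0,0,0,0,-0.2],[0,0,0,0,-0.1],[0,0,0,0,0],[0,0,0,0,0]]

```text
clock: 7.2
tool_pos: [0.5975, 0.3828, 0.0049]
orientation: [-180.0, 0.0, -96.1]
force: [0.7, 0.3, -1.0]
opening: 0.0434
gripper_force: 0.0
```

Run:
```python
from h import *
np.set_printoptions(precision=4,suppress=True)
s,t=ctrl.snapshot("scene"),ctrl.snapshot("top")
a=cv2.resize(s["color"][180:280,380:480],None,fx=4,fy=4,interpolation=2)
b=cv2.resize(t["color"][140:240,140:240],None,fx=4,fy=4,interpolation=2)
cv2.imwrite("pics/lay.png",np.hstack([a,b])[:,:,::-1])
o=ctrl.get_obs();print(o["tool_pos"],o["force"],o["orientation"])
for n,S in(("s",s),("t",t)):
  for k in("torch","torch_grip"):print(n,k,[(np.round(r["centre"],1),r["p"],atz(S,r["centre"],.018)) for r in ctrl.spot_point(S,k)][:2])
```

```text
[0.5975 0.3828 0.0049] [ 0.2605  0.4666 -0.1883] [-179.9975    0.0052  -96.1328]
s torch [(array([417.3, 248.7]), 0.77, array([0.5847, 0.2701, 0.018 ]))]
s torch_grip [(array([440. , 237.4]), 0.71, array([0.59 , 0.355, 0.018])), (array([149.3, 341.9]), 0.36, array([ 0.4252, -0.4817,  0.018 ]))]
t torch [(array([235.1, 201.1]), 0.9, array([0.5908, 0.2762, 0.018 ])), (array([162.2, 232.6]), 0.2, array([0.4965, 0.4827, 0.018 ]))]
t torch_grip [(array([212. , 201.8]), 0.63, array([0.5877, 0.3427, 0.018 ])), (array([415. , 236.4]), 0.51, array([ 0.4976, -0.2396,  0.018 ]))]
```

View pics/lay.png

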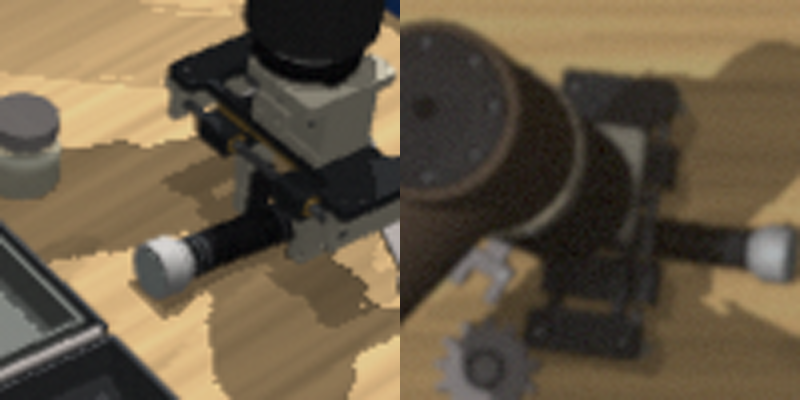

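The torch lies on its side along the tray's y, lens face at left-panel (155,270), i.e. y≈0.272. I'll slide the open fingers to the 75 mm point and regrip there.

Request:
carry_out:
  deltas:
    - [[0.09,0,0,0,0],[0.175,0,0,0,0],[0.175,0,0,0,0],[0.175,0,0,0,-1],[0.175,0,0,0,-1]]

```text
clock: 8.0
tool_pos: [0.594, 0.348, 0.005]
orientation: [-180.0, 0.0, -96.1]
force: [0.2, 0.6, -0.9]
opening: 0.0331
gripper_force: 0.0
```

Request:
carry_out:
  deltas:
    - [[0,0,0,0,-1],[0,0,0,0,-1],[0,0,0,0,-1],[0,0,0,0,-1]]

```text
clock: 8.4
tool_pos: [0.5939, 0.3482, 0.0049]
orientation: [-180.0, 0.0, -96.1]
force: [0.1, -0.9, 1.6]
opening: 0.0296
gripper_force: 29.9
```

Request:
carry_out:
  deltas:
    - [[0,0,-0.25,0,-1],[0,0,-0.5,0,-1],[0,0,-0.75,0,-1],[0,0,-0.95,0,-1],[0,0,-0.95,0,-1]]

```text
clock: 8.9
tool_pos: [0.5964, 0.3502, 0.2022]
orientation: [-179.5, 0.5, -96.1]
force: [0.3, -0.0, -1.5]
opening: 0.029
gripper_force: 29.9
```

Run:
```python
from h import *
np.set_printoptions(precision=4,suppress=True)
o=ctrl.get_obs();print(o["clock"],o["tool_pos"],o["opening"],o["force"],o["orientation"])
s,t=ctrl.snapshot("scene"),ctrl.snapshot("top")
for n,S in(("s",s),("t",t)):
  for k,z in(("torch",.211),("torch_grip",.211),("tray_cradle",.131),("tray_handle",.179),("tray",.095)):print(n,k,[(np.round(r["centre"],1),r["p"],atz(S,r["centre"],z)) for r in ctrl.spot_point(S,k)][:1])
# tray wall outline in top view: print rotated box of toolbox silhouette
m=ctrl.silhouettes(t,"tray")[0]["mask"].astype(np.uint8); r=cv2.minAreaRect(np.argwhere(m)[:,::-1].astype(np.float32)); print(r)
save(t,"top2.png"); save(s,"scene2.png")
b=cv2.resize(t["color"][140:290,250:470],None,fx=3.6,fy=3.6,interpolation=2); cv2.imwrite("pics/tray.png",b[:,:,::-1])
```

```text
8.9 [0.5964 0.3502 0.2022] 0.02901619877226397 [ 0.3088 -0.0292 -1.5247] [-179.5372    0.4505  -96.072 ]
s torch [(array([425.6, 194.3]), 0.69, array([0.5868, 0.274 , 0.211 ]))]
s torch_grip [(array([453.7, 185.5]), 0.75, array([0.6055, 0.3595, 0.211 ]))]
s tray_cradle [(array([349.1, 248.3]), 0.63, array([0.5587, 0.0398, 0.131 ]))]
s tray_handle [(array([306.6, 254.2]), 0.95, array([ 0.5513, -0.0889,  0.179 ]))]
s tray [(array([303.8, 279. ]), 0.77, array([ 0.547 , -0.0974,  0.095 ]))]
t torch [(array([221. , 191.6]), 0.64, array([0.5861, 0.2755, 0.211 ]))]
t torch_grip [(array([192.8, 189.5]), 0.75, array([0.5904, 0.3469, 0.211 ]))]
t tray_cradle [(array([312.8, 204.7]), 0.64, array([0.5679, 0.0475, 0.131 ]))]
t tray_handle [(array([367.9, 211.8]), 0.89, array([ 0.545 , -0.0959,  0.179 ]))]
t tray [(array([364.6, 212.7]), 0.8, array([ 0.5533, -0.0918,  0.095 ]))]
((365.2991638183594, 214.00656127929688), (166.59237670898438, 76.85320281982422), 7.594642639160156)
```

View pics/tray.png

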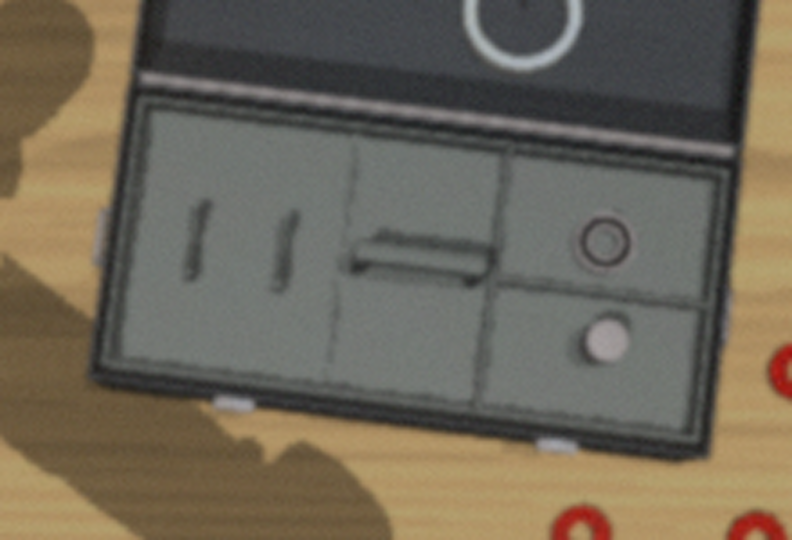

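The top-view crop shows the cradle ribs at (200,240) and (285,251), and the handle bar from (355,255) to (492,272). Averaged with the detections, the cradle is at about (0.562,0.039) and the handle at about (0.547,-0.092), with yaw -6.7°. The torch is held 76 mm from its lens, so I'll move it over the cradle.

Request:
carry_out:
  deltas:
    - [[0.2,0,0,0.002,-1],[0.4,0,0,0.002,-1],[0.6,0,0,0.002,-1],[0.8,0,0,0.002,-1],[0.8,0,0,0.002,-1]]

```text
clock: 10.05
tool_pos: [0.5757, 0.185, 0.1953]
orientation: [180.0, -0.0, -97.0]
force: [-0.2, 1.4, -2.1]
opening: 0.0294
gripper_force: 29.9
```

Request:
carry_out:
  deltas:
    - [[0.2,0,0,0,-1],[0.4,0,0,0,-1],[0.6,0,0,0,-1],[0.7,0,0,0,-1],[0.75,0,0,0,-1]]

```text
clock: 10.55
tool_pos: [0.5586, 0.0386, 0.1951]
orientation: [-180.0, 0.0, -96.9]
force: [-0.3, -0.2, -0.8]
opening: 0.0295
gripper_force: 29.9
```

Request:
carry_out:
  deltas:
    - [[0,0,0.1,0,-1],[0,0,0.15,0,-1],[0,0,0.15,0,-1],[0,0,0.15,0,-1]]

```text
clock: 10.95
tool_pos: [0.5591, 0.0406, 0.1648]
orientation: [180.0, -0.0, -96.8]
force: [0.4, 0.5, -1.0]
opening: 0.0294
gripper_force: 29.9
```

Run:
```python
from h import *
np.set_printoptions(precision=4,suppress=True)
o=ctrl.get_obs();print(o["clock"],o["tool_pos"],o["opening"],o["force"],o["orientation"])
s,t=ctrl.snapshot("scene"),ctrl.snapshot("top")
for n,S in(("s",s),("t",t)):
  for k,z in(("torch",.178),("torch_grip",.178),("tray_cradle",.131),("tray_handle",.179)):print(n,k,[(np.round(r["centre"],1),r["p"],atz(S,r["centre"],z)) for r in ctrl.spot_point(S,k)][:1])
print(shift([.562,.039,.122]))
b=cv2.resize(s["color"][200:320,240:400],None,fx=5,fy=5,interpolation=2); cv2.imwrite("pics/over.png",b[:,:,::-1])
```

```text
10.95 [0.5591 0.0406 0.1648] 0.029446743546560978 [ 0.3909  0.514  -0.9881] [179.9851  -0.0288 -96.7912]
s torch [(array([325.2, 245.7]), 0.62, array([ 0.5541, -0.0338,  0.178 ]))]
s torch_grip [(array([347.8, 234.2]), 0.89, array([0.5551, 0.0375, 0.178 ]))]
s tray_cradle [(array([348.9, 247.3]), 0.95, array([0.5554, 0.0418, 0.131 ]))]
s tray_handle [(array([305.5, 253.8]), 0.56, array([ 0.5485, -0.0902,  0.179 ]))]
t torch [(array([346.2, 208.2]), 0.5, array([ 0.5535, -0.0403,  0.178 ]))]
t torch_grip [(array([318.8, 206. ]), 0.56, array([0.5581, 0.0299, 0.178 ]))]
t tray_cradle [(array([317.6, 206.4]), 0.85, array([0.5635, 0.0347, 0.131 ]))]
t tray_handle [(array([366.8, 211.2]), 0.86, array([ 0.5465, -0.093 ,  0.179 ]))]
[ 0.0037 -0.0162  0.2146]
```

View pics/over.png

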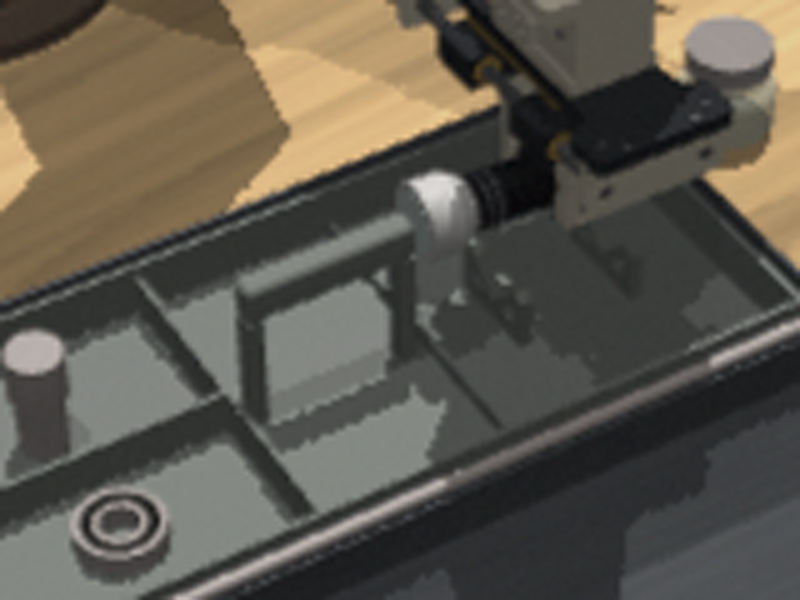

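The torch is aligned over the ribs, and its head at (440,210) just clears the handle's end at (410,230). I'll lower it gently.

Request:
carry_out:
  deltas:
    - [[-0.008,-0.008,0.05,0,-1],[-0.008,-0.008,0.1,0,-1],[-0.008,-0.008,0.15,0,-1],[-0.008,-0.008,0.2,0,-1],[-0.008,-0.008,0.2,0,-1]]

```text
clock: 11.95
tool_pos: [0.5594, 0.0411, 0.1226]
orientation: [179.8, -0.1, -96.9]
force: [0.3, -0.8, -1.7]
opening: 0.029
gripper_force: 29.9
```

Request:
carry_out:
  deltas:
    - [[0,0,0.005,0,-1],[0,0,0.01,0,-1],[0,0,0.015,0,-1],[0,0,0.02,0,-1],[0,0,0.02,0,-1]]

```text
clock: 12.45
tool_pos: [0.5606, 0.0415, 0.1208]
orientation: [-180.0, 0.0, -96.8]
force: [0.2, 0.0, -2.0]
opening: 0.0295
gripper_force: 29.9
```

Request:
carry_out:
  deltas:
    - [[0,0,0.005,0,-1],[0,0,0.01,0,-1],[0,0,0.015,0,-1],[0,0,0.015,0,-1]]

```text
clock: 12.85
tool_pos: [0.5606, 0.0412, 0.1184]
orientation: [-180.0, -0.0, -96.8]
force: [-3.0, -1.8, 5.9]
opening: 0.0292
gripper_force: 30.0
```

Run:
```python
from h import *
np.set_printoptions(precision=4,suppress=True)
o=ctrl.get_obs();print(o["clock"],o["tool_pos"],o["force"],o["moment"])
```

```text
12.85 [0.5606 0.0412 0.1184] [-3.0327 -1.7581  5.8545] [-0.2923  0.9839  0.1095]
```

Request:
carry_out:
  deltas:
    - [[0,0.006,0,0,-1],[0,0.01,0.003,0,-1],[0,0.01,0.006,0,-1],[0,0.01,0.006,0,-1]]

```text
clock: 13.25
tool_pos: [0.5602, 0.0416, 0.1184]
orientation: [-179.8, 0.0, -96.8]
force: [-1.3, -2.8, 11.1]
opening: 0.0289
gripper_force: 30.0
```

Request:
carry_out:
  deltas:
    - [[0,0,0,0,-0.3],[0,0,0,0,-0.25],[0,0,0,0,-0.2],[0,0,0,0,-0.1],[0,0,0,0,0]]

```text
clock: 13.75
tool_pos: [0.558, 0.0417, 0.116]
orientation: [179.9, -0.0, -96.9]
force: [0.5, -0.6, 0.6]
opening: 0.0419
gripper_force: 0.0
```

Request:
carry_out:
  deltas:
    - [[0,0,0,0,0.3],[0,0,0,0,0.3],[0,0,0,0,0.3],[0,0,0,0,0.3]]

```text
clock: 14.15
tool_pos: [0.5586, 0.0417, 0.1165]
orientation: [180.0, -0.0, -96.8]
force: [0.7, 0.3, 0.3]
opening: 0.0568
gripper_force: 0.0
```

Request:
carry_out:
  deltas:
    - [[0,0,-0.1,0,0.3],[0,0,-0.25,0,0.3],[0,0,-0.45,0,0.3],[0,0,-0.62,0,0.3],[0,0,-0.62,0,0.3]]

```text
clock: 14.65
tool_pos: [0.5612, 0.0422, 0.2461]
orientation: [-179.5, 0.2, -96.8]
force: [0.2, 0.1, 0.5]
opening: 0.0568
gripper_force: 0.0
```

Run:
```python
from h import *
np.set_printoptions(precision=4,suppress=True)
o=ctrl.get_obs();print(o["clock"],o["tool_pos"],o["opening"],o["force"],o["orientation"])
s,t=ctrl.snapshot("scene"),ctrl.snapshot("top")
for n,S in(("s",s),("t",t)):
  for k,z in(("torch",.131),("torch_grip",.131),("tray_cradle",.131),("tray_handle",.179)):print(n,k,[(np.round(r["centre"],1),r["p"],atz(S,r["centre"],z)) for r in ctrl.spot_point(S,k)][:1])
b=cv2.resize(s["color"][200:320,240:400],None,fx=5,fy=5,interpolation=2); cv2.imwrite("pics/placed.png",b[:,:,::-1])
```

```text
14.65 [0.5612 0.0422 0.2461] 0.05676391760790022 [0.1668 0.0682 0.5445] [-179.5239    0.1729  -96.8079]
s torch [(array([323.2, 260.1]), 0.67, array([ 0.5525, -0.0394,  0.131 ]))]
s torch_grip [(array([353.7, 250.2]), 0.94, array([0.5715, 0.0445, 0.131 ]))]
s tray_cradle [(array([350.5, 246.2]), 0.76, array([0.5547, 0.0478, 0.131 ]))]
s tray_handle [(array([304.5, 251.9]), 0.92, array([ 0.5415, -0.0881,  0.179 ]))]
t torch [(array([343.8, 210.1]), 0.49, array([ 0.5547, -0.0349,  0.131 ]))]
t torch_grip [(array([315.8, 209.1]), 0.57, array([0.5562, 0.0393, 0.131 ]))]
t tray_cradle [(array([315.1, 208.7]), 0.87, array([0.5573, 0.0412, 0.131 ]))]
t tray_handle [(array([365.1, 213. ]), 0.73, array([ 0.5418, -0.0888,  0.179 ]))]
```

View pics/placed.png

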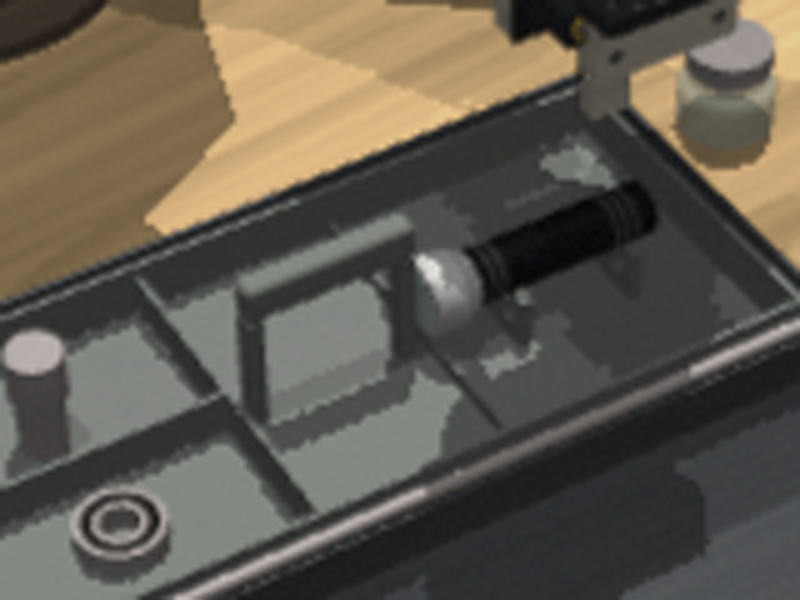

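The torch lies in both V notches, with its head at (445,290) beside the handle post and its tail at (640,205). It's within about 3 mm of nominal along its length. Next I'll move over the handle.

Request:
carry_out:
  deltas:
    - [[0.2,-0.005,0,0,0.3],[0.4,-0.005,0,0,0.3],[0.6,-0.005,0,0,0.3],[0.665,-0.005,0,0,0.3],[0.665,-0.005,0,0,0.3]]

```text
clock: 15.65
tool_pos: [0.5433, -0.0921, 0.2404]
orientation: [180.0, -0.0, -97.0]
force: [0.3, 0.7, 0.7]
opening: 0.0567
gripper_force: 0.0
```

Run:
```python
from h import *
np.set_printoptions(precision=4,suppress=True)
o=ctrl.get_obs();print(o["clock"],o["tool_pos"],o["orientation"],shift([.544,-.0905,.16]))
```

```text
15.65 [ 0.5433 -0.0921  0.2404] [179.9777  -0.0108 -96.9959] [-0.0083 -0.0025  0.4018]
```

Request:
carry_out:
  deltas:
    - [[-0.005,0,0.1,0,0.3],[-0.005,0,0.2,0,0.3],[-0.005,0,0.3,0,0.3],[-0.005,0,0.4,0,0.3],[-0.005,0,0.4,0,0.3]]

```text
clock: 16.15
tool_pos: [0.5422, -0.0886, 0.1578]
orientation: [179.7, -0.0, -96.8]
force: [0.0, -0.7, -1.0]
opening: 0.0567
gripper_force: 0.0
```

Request:
carry_out:
  deltas:
    - [[0,0,0,0,-0.2],[0,0,0,0,-0.4],[0,0,0,0,-0.5],[0,0,0,0,-0.5],[0,0,0,0,-0.55]]

```text
clock: 16.65
tool_pos: [0.544, -0.0894, 0.1611]
orientation: [-180.0, 0.0, -96.9]
force: [0.0, 0.3, -0.6]
opening: 0.0235
gripper_force: 0.0
```

Request:
carry_out:
  deltas:
    - [[0,0,0,0,-0.6],[0,0,0,0,-1],[0,0,0,0,-1],[0,0,0,0,-1],[0,0,0,0,-1]]

```text
clock: 17.15
tool_pos: [0.5446, -0.0894, 0.1609]
orientation: [-179.9, 0.0, -96.8]
force: [4.7, -1.1, 0.1]
opening: 0.016
gripper_force: 30.0
```

Request:
carry_out:
  deltas:
    - [[0,-0.005,-0.01,0,-1],[0,-0.005,-0.03,0,-1],[0,-0.005,-0.05,0,-1],[0,-0.005,-0.075,0,-1],[0,-0.005,-0.1,0,-1]]

```text
clock: 17.65
tool_pos: [0.5445, -0.0896, 0.1808]
orientation: [180.0, -0.0, -96.9]
force: [-0.1, -1.3, -7.1]
opening: 0.0161
gripper_force: 30.0
```

Run:
```python
from h import *
np.set_printoptions(precision=4,suppress=True)
o=ctrl.get_obs();print(o["clock"],o["tool_pos"],o["opening"],o["force"],o["moment"],o["orientation"])
```

```text
17.65 [ 0.5445 -0.0896  0.1808] 0.016110911925277274 [-0.1254 -1.3375 -7.0883] [ 0.0672 -0.0467  0.0123] [179.9576  -0.0024 -96.8547]
```

The tray's full weight of about 7 N is on the gripper, with no jamming and a small moment, so I'll lift on.

Request:
carry_out:
  deltas:
    - [[0,0,-0.04,0,-1],[0,0,-0.09,0,-1],[0,0,-0.14,0,-1],[0,0,-0.2,0,-1],[0,0,-0.26,0,-1]]

```text
clock: 18.15
tool_pos: [0.5449, -0.0896, 0.2338]
orientation: [-180.0, 0.0, -96.8]
force: [-0.3, 0.6, -6.6]
opening: 0.0156
gripper_force: 30.0
```

Request:
carry_out:
  deltas:
    - [[0,0,-0.06,0,-1],[0,0,-0.12,0,-1],[0,0,-0.18,0,-1],[0,0,-0.23,0,-1],[0,0,-0.26,0,-1]]

```text
clock: 18.65
tool_pos: [0.5452, -0.0896, 0.2858]
orientation: [-179.9, 0.0, -96.8]
force: [0.9, 0.1, -7.1]
opening: 0.0157
gripper_force: 30.0
```

Request:
carry_out:
  deltas:
    - [[0,0,0,0,-1],[0,0,0,0,-1],[0,0,0,0,-1],[0,0,0,0,-1],[0,0,0,0,-1]]

```text
clock: 19.15
tool_pos: [0.5447, -0.0896, 0.2842]
orientation: [180.0, -0.0, -96.8]
force: [0.3, -0.4, -5.9]
opening: 0.0158
gripper_force: 30.0
```

Run:
```python
from h import *
np.set_printoptions(precision=4,suppress=True)
o=ctrl.get_obs();print(o["clock"],o["tool_pos"],o["opening"],o["force"],o["moment"],o["orientation"])
s=ctrl.snapshot("scene")
b=cv2.resize(s["color"][130:390,120:480],None,fx=2.2,fy=2.2,interpolation=2); cv2.imwrite("pics/lifted.png",b[:,:,::-1])
```

```text
19.15 [ 0.5447 -0.0896  0.2842] 0.015764699896149648 [ 0.2586 -0.3645 -5.8799] [ 0.0732 -0.0425  0.0232] [179.9584  -0.0122 -96.8471]
```

View pics/lifted.png

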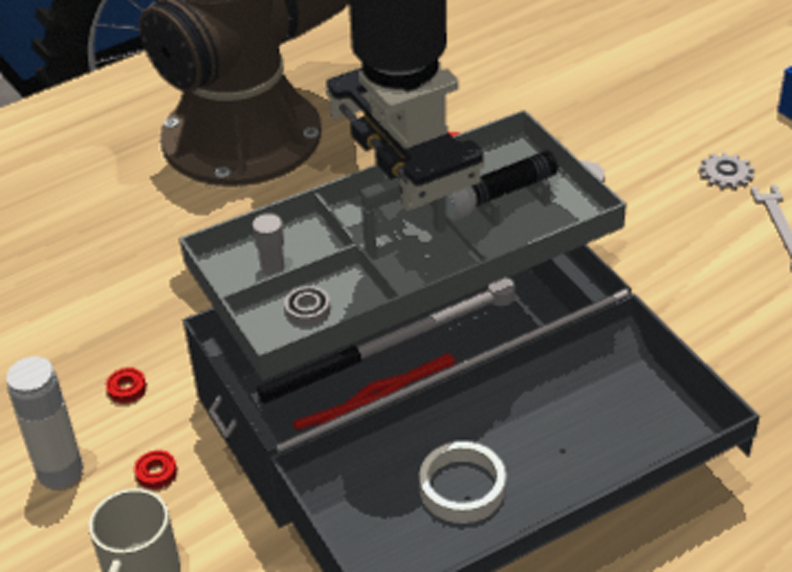

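The picture shows the tray held level about 88 mm above the rim. The torch at (515,180), socket at (268,240) and bearing at (307,303) are all in it, and the bystanders in view look undisturbed. I'm handing the job in.

```bash
python3 -c "
from plant import ctrl
print(ctrl.close_job())"
```

```text
the job is handed in; nothing more can be done
None
```

The torch lies in the cradle, released, and the tray is held steady and level about 88 mm above the rim with the bearing and socket still in it; the job was handed in at about 19 s, and no verdict came back.

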